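Set out the empty ring cones on the display risers

ROBOT

A 6-joint arm with a two-finger parallel gripper is mounted at the origin on a cart in front of the work surface, level with it; the furniture and walls round the work are solid. World frame = base frame: x ahead of the robot, y to its left, z up, the work surface at z = 0. Lengths are in mm, angles in rad, forces in N, time in s.
With the tool pointing down it reaches from about 350 to 975 mm from the base axis. Payload 7.1 kg.
Tool frame: the origin (TCP) lies midway between the tips of the shut fingers; the grasp point (between the pads) lies ctrl.grip_point_offset behind it (ctrl.grip_point_offset is the distance from the TCP to the grasp point, in mm); z points along the fingers, y is the line along which they close (so a half turn about z gives the same grasp; the last joint's range is limited). The gripper opens to 88 mm and grips with 3 to 60 N. Pads are 20 mm wide; open, the fingers measure 115 mm over their backs; the gripper's body (75 mm by 178 mm) begins 61 mm behind the grasp point.
Start: joints at [1.142, 0.423, 1.63, -0, 1.089, -0.019], TCP at [248.984, 573.247, 222.675] pointing down, gripper open.
Joint ranges: [-3, 3], [-0.9, 2.11], [0.09, 2.58], [-1.31, 4.45], [0.11, 2.69], [-2.54, 2.54]. Speed limits (rad/s): [2.39, 2.39, 3.01, 3.14, 3.14, 3.14].

INTERFACE

Orientations are given as a rotation vector (axis times angle).
In Python, from workcell import ctrl gives the robot as it stands.
- The arm moves only by the tool apply_moves, never from a script. Its argument "targets" is a list of rows, each an object of numbers: "tx", "ty", "tz": the shift along the world's x, y, z in m; "spin": the turn about the world's z in degrees. In form: [{"tx": .., "ty": .., "tz": .., "spin": ..}, ...]. A call has exactly 8 rows; each row is the pose to reach, as a shift and turn from the pose commanded when the call began; what a row does not reach only later rows make up. A row lasts 1/10 s, in which the tool goes at most 50 mm and 8.59 degrees, less where a joint would pass 70% of its speed; a pose out of reach is approached as far as the arm can. A call with a gripper value outside its range is refused whole. "gripper" is the closure, from -1 (fully open) to 1 (shut), set as the call begins (left out, the last holds). The fingers move at their own pace and stop on an object; the grip force is fixed at half the most. Time passes only in rows, so rows that repeat a pose let the fingers close, or fill a call up. It gives the time, the measured TCP pose, the force, the opening and the grip force at its end, in the units of the state.
- ctrl.get_obs(): the state, without advancing time (a new reading comes with each control period).
- ctrl.get_image(name): name is "scene" or "top" or "wrist"; returns the picture (384x512x3 uint8, red, green, blue); there is no depth.
- ctrl.get_calibration(name): a dict with "fov_y" (degrees; the focal length in pixels is half the picture's height over the tangent of half this angle, whatever the lens; pixels are square), "cx", "cy" (the principal point, pixels), "dist" ([k1, k2, p1, p2, k3] as OpenCV has them; the pictures are not rectified), "rvec" (rotation vector, rad) and "tvec" (3), from world to camera coordinates, as OpenCV has them. Camera axes: x right, y down, z forward; pixel columns grow to the right and rows downward; lengths in mm; the calibration is good to about 2 mm. A picture is of the moment at which its call begins: read the wrist's pose just before it. get_calibration takes no time and is no camera call; for the wrist camera it gives the pose at the moment of the call.
- ctrl.close_job(): hands the job in; it is judged then, once.
Trained networks look in the newest picture that a camera, given by its name, has taken for a name from the list of things; names that differ only in an ending like _2 or _b are one class to them, and where a whole thing is asked for, a point or a joint stands for the part that bears it (a point fixed in the world has none). Each returns a list of dicts, best first, with "score" (0 to 1); they miss things now and then, are a little off and sometimes report something else, mostly with a low value. They report only what shows in the picture. A call takes as long as a camera call. They do not tell look-alikes from the thing itself.
- ctrl.outline_of(name, camera): "pixels" (384x512 bool, what is visible of it) and "box" ([left, top, right, bottom] in pixels, round what is visible of it).
- ctrl.pinpoint(name, camera): "uv" ([column, row] in pixels: a listed point, or the origin of a listed thing).
The state is a dict: "t": time; "qpos": joint angles; "qvel": joint speeds; "joint_torque": joint torques, N m; "ee_pos": TCP position; "orientation": TCP orientation; "ft_force": force on the tool from outside, world axes, zero at the start; "moment": the same for the moment, N m; "width": finger opening in mm; "grasp_force": force on a finger pad.
Only numpy, scipy, OpenCV 4.12 (cv2) and the standard library are available. Lean on these libraries where they do the work, as an engineer would, in place of code of your own. Each camera call takes 0.05 s, during which the arm holds its last target. There are 200 camera calls.

TASK

Set out the three empty black ring cones on the three round wooden display risers, each standing upright in the middle of its own: the shortest cone on the lowest riser, the middle one on the middle riser, the tallest on the highest. Go in that order, lowest first, so that you never reach down beside a tall one. Leave the cone that wears rings, the leather roll and the round metal block where they are.

Things in the scene. Friction and masses are not known exactly. Their poses are not given: they have to be found in the camera images.
- stout_cone: shortest empty ring cone, black and blunt, 45 mm across the foot and 38 mm high; loose, about 90 g. Origin: centre of its underside, z up along its axis. Round, so yaw does not matter. Above the foot (rounded, 12 mm high) it tapers from 35 mm across at 12 mm to 27 mm across at 35 mm; grip there, with the fingertips 4 to 12 mm over its underside
- medium_cone: middle-height empty ring cone, black, 40 mm across the foot and 56 mm high; loose, about 90 g. Origin: centre of its underside, z up along its axis. Its spike tapers from 16 mm across at 15 mm height to a point at 56 mm; grip the spike low, with the fingertips 17 to 22 mm over its underside
- tall_cone: tallest empty ring cone, black and slender, 41 mm across the foot and 98 mm high; loose, about 160 g. Origin: centre of its underside, z up along its axis. Its stem tapers from 14 mm across at 18 mm height to 4 mm at 95 mm; grip the stem low, with the fingertips 20 to 35 mm over its underside
- low_riser_top (a point): centre of the top of the lowest (and widest) display riser: a round block of pale turned wood, 100 mm across and 15 mm high, which does not move; its round grey pad (52 mm across, 1 mm thick, included in the 15 mm) marks the middle. The point lies on the pad's surface, 15 mm over the worktop; z points up
- mid_riser_top (a point): centre of the top of the middle display riser: a round block of pale turned wood, 80 mm across and 32 mm high, which does not move; its round grey pad (52 mm across, 1 mm thick, included in the 32 mm) marks the middle. The point lies on the pad's surface, 32 mm over the worktop; z points up
- high_riser_top (a point): centre of the top of the highest (and narrowest) display riser: a round block of pale turned wood, 62 mm across and 52 mm high, which does not move; its round grey pad (52 mm across, 1 mm thick, included in the 52 mm) marks the middle. The point lies on the pad's surface, 52 mm over the worktop; z points up
- ringed_cone: black ring cone that wears a stack of silver rings, 33 mm across and 62 mm high, loose; stays where it is. Origin: centre of its underside
- leather_roll: rolled brown leather cuff, 43 x 38 mm and 34 mm high, loose; stays where it is. Origin: centre of its underside
- round_block: dark round metal bench block, 52 mm across and 12 mm high, loose; stays where it is. Origin: centre of its underside
Not all that is in view belongs to the job. What is shaped like the stout_cone but turquoise is not meant. What is shaped like the tall_cone but purple is not meant.

How it is judged:
By the outcome, as a careful person would: the job done as asked, in the order asked, and still so for the second after the job is handed in, with the robot touching nothing.
It also fails if it takes over 86 s, if anything falls off the work surface, if the arm or the gripper's body presses on something with over 40 N, if the wrist force passes 120 N, or if a joint passes its speed limit or range.

## Working session

There is one attempt and no reset: what is moved stays moved. The work goes in short steps, Python scripts to look and compute and a tool call to move; the robot and the scene stay as the last step left them, time stands still between calls to the robot, and variables do not carry over. Pictures are saved under pics/ and viewed, at most 14 in all, crops included, and the job is handed in when it is done.

Besides the shell and the picture viewer there is one more tool, called after "Call:" by a JSON object that holds its "method" and its "body", one argument or row to a line. apply_moves: Moves the arm, as the interface text tells. Its arguments: {"type":"object","properties":{"targets":{"type":"array"},"gripper":{"type":"number"}},"required":["targets"]}

```bash
mkdir -p pics; cat > h.py <<'E'
import numpy as np, cv2
from workcell import ctrl
def cal(n):
    c=ctrl.get_calibration(n); f=192/np.tan(np.radians(c['fov_y'])/2)
    K=np.array([[f,0,c['cx']],[0,f,c['cy']],[0,0,1.]]); return K,np.array(c['dist'],float),np.array(c['rvec'],float),np.array(c['tvec'],float)
def world(uv,z,C):
    K,d,r,t=C; p=cv2.undistortPoints(np.array([[uv]],float),K,d)[0,0]
    R=cv2.Rodrigues(r)[0]; o=-R.T@t.ravel(); v=R.T@np.array([p[0],p[1],1]); return o+v*(z-o[2])/v[2]
def proj(P,C):
    K,d,r,t=C; return cv2.projectPoints(np.array(P,float).reshape(-1,1,3),r,t,K,d)[0][:,0]
def save(n,im): cv2.imwrite('pics/'+n,im[:,:,::-1])
E
python3 - <<'E'
from h import *
print(ctrl.grip_point_offset, ctrl.get_obs())
Z=dict(stout_cone=0,medium_cone=0,tall_cone=0,low_riser_top=15,mid_riser_top=32,high_riser_top=52,ringed_cone=0,leather_roll=0,round_block=0)
for cam in('top','scene'):
    im=ctrl.get_image(cam); save(cam+'0.png',im); C=cal(cam)
    for n,z in Z.items():
        for r in ctrl.pinpoint(n,cam)[:3]: print(cam,n,round(r['score'],2),np.round(r['uv']),np.round(world(r['uv'],z,C)[:2]))
E
```

```text
18.700000000000003 {'t': 0.0, 'qpos': array([ 1.14202017e+00,  4.23828271e-01,  1.63067417e+00, -3.06829259e-05,
        1.08861322e+00, -1.89571191e-02]), 'qvel': array([-0.00138552, -0.00018302,  0.00059462, -0.00032901,  0.00111126,
       -0.00120779]), 'joint_torque': array([ 1.15735638e-03, -5.44634449e+01, -2.73668826e+01,  6.44961954e-02,
        2.27549532e-02, -4.80405834e-05]), 'ee_pos': array([248.7566257 , 572.7599779 , 221.91577073]), 'orientation': array([-6.39161295e-01, -3.07556725e+00,  2.34188067e-03]), 'ft_force': array([ 0.53708409, -0.67139722, -0.12100242]), 'moment': array([ 0.00358363, -0.01053066,  0.01059627]), 'grasp_force': 0.0, 'width': 87.71355111822125}
top stout_cone 0.77 [311. 210.] [ 440. -227.]
top stout_cone 0.62 [376. 222.] [ 404. -402.]
top medium_cone 0.68 [310. 213.] [ 433. -224.]
top medium_cone 0.66 [224. 206.] [454.   6.]
top tall_cone 0.51 [269. 215.] [ 428. -115.]
top tall_cone 0.46 [236. 166.] [564. -27.]
top low_riser_top 0.66 [322. 162.] [ 568. -260.]
top mid_riser_top 0.66 [366. 167.] [ 550. -376.]
top high_riser_top 0.77 [274. 164.] [ 557. -129.]
top high_riser_top 0.73 [225. 205.] [453.  -1.]
top ringed_cone 0.49 [349. 210.] [ 437. -331.]
top leather_roll 0.67 [178. 197.] [482. 129.]
top round_block 0.73 [148. 188.] [509. 213.]
scene stout_cone 0.74 [338. 297.] [ 405. -402.]
scene stout_cone 0.67 [288. 193.] [642. -70.]
scene stout_cone 0.57 [283. 254.] [ 427. -237.]
scene medium_cone 0.56 [221. 207.] [454.  18.]
scene tall_cone 0.59 [264. 197.] [576. -30.]
scene tall_cone 0.5 [245. 229.] [ 432. -103.]
scene low_riser_top 0.62 [325. 226.] [ 565. -256.]
scene mid_riser_top 0.93 [367. 243.] [ 559. -374.]
scene high_riser_top 0.9 [290. 192.] [ 582. -125.]
scene ringed_cone 0.48 [312. 268.] [ 436. -316.]
scene leather_roll 0.48 [204. 193.] [469. 117.]
scene round_block 0.5 [197. 178.] [510. 209.]
scene round_block 0.46 [222. 207.] [456.  17.]
```

```bash
python3 - <<'E'
import cv2
a=cv2.imread('pics/top0.png')[130:250,120:420]; b=cv2.imread('pics/scene0.png')[140:330,160:400]
cv2.imwrite('pics/topc.png',cv2.resize(a,None,fx=2.6,fy=2.6,interpolation=cv2.INTER_CUBIC)); cv2.imwrite('pics/scc.png',cv2.resize(b,None,fx=3,fy=3,interpolation=cv2.INTER_CUBIC))
E
```

```text
(no output)
```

View pics/topc.png

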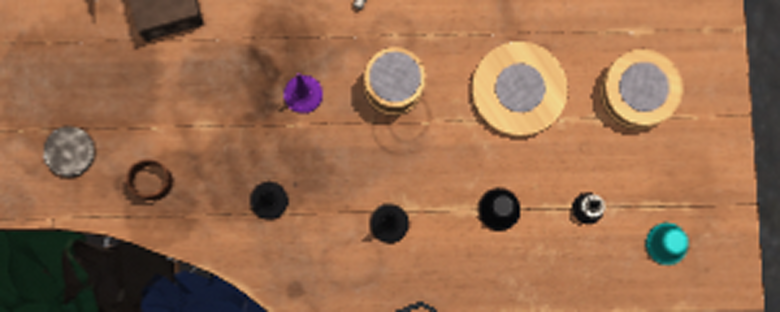

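View pics/scc.png

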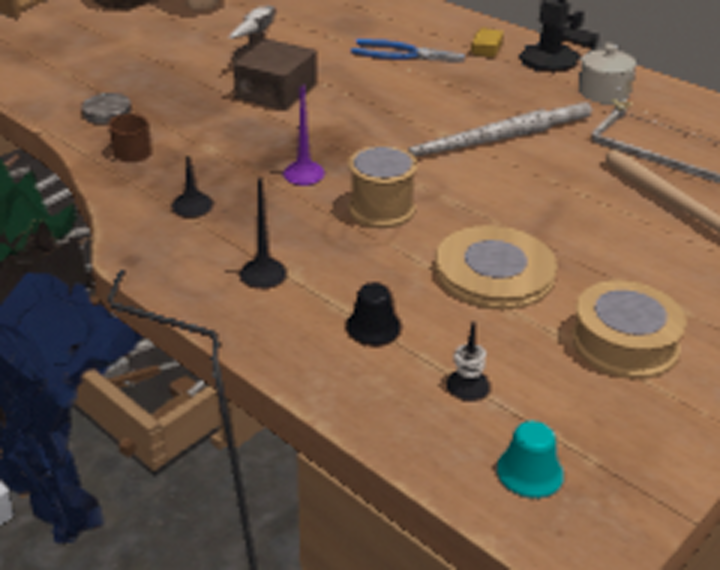

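View pics/scene0.png

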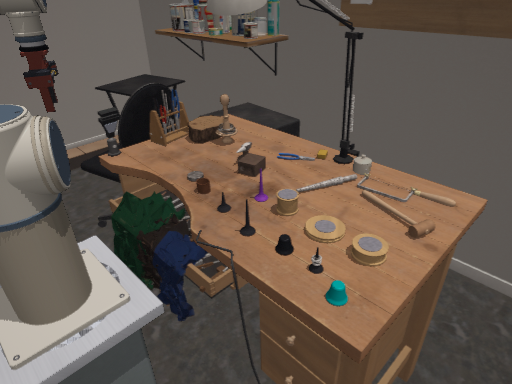

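The top view, in full-frame pixels, shows these candidates:
- **Black stout:** (311,210). Its turquoise look-alike is at (376,222).
- **Black tall:** (269,215). Its purple look-alike is at (236,166).
- **Medium:** (224,206), bare. The ringed cone is at (349,210).

The crops confirm the colours, so the black, ringless ones are meant. Next I'll move over the area for the wrist camera.

Call:
{"method": "apply_moves", "body": {
  "targets": [
    {"tx": 0.25, "ty": -0.7, "tz": 0.15, "spin": -8},
    {"tx": 0.25, "ty": -0.7, "tz": 0.15, "spin": -16},
    {"tx": 0.25, "ty": -0.7, "tz": 0.15, "spin": -24},
    {"tx": 0.25, "ty": -0.7, "tz": 0.15, "spin": -32},
    {"tx": 0.25, "ty": -0.7, "tz": 0.15, "spin": -40},
    {"tx": 0.25, "ty": -0.7, "tz": 0.15, "spin": -48},
    {"tx": 0.25, "ty": -0.7, "tz": 0.15, "spin": -56},
    {"tx": 0.25, "ty": -0.7, "tz": 0.15, "spin": -66}
  ]
}}

```text
t: 1.8
ee_pos: [381.1, 202.2, 302.5]
orientation: [2.19, 2.252, 0.001]
ft_force: [0.9, 0.6, -0.1]
width: 87.7
grasp_force: 0.0
```

Call:
{"method": "apply_moves", "body": {
  "targets": [
    {"tx": 0.11, "ty": -0.35, "tz": 0.07, "spin": 0},
    {"tx": 0.11, "ty": -0.35, "tz": 0.07, "spin": 0},
    {"tx": 0.11, "ty": -0.35, "tz": 0.07, "spin": 0},
    {"tx": 0.11, "ty": -0.35, "tz": 0.07, "spin": 0},
    {"tx": 0.11, "ty": -0.35, "tz": 0.07, "spin": 0},
    {"tx": 0.11, "ty": -0.35, "tz": 0.07, "spin": 0},
    {"tx": 0.11, "ty": -0.35, "tz": 0.07, "spin": 0},
    {"tx": 0.11, "ty": -0.35, "tz": 0.07, "spin": 0}
  ]
}}

```text
t: 2.6
ee_pos: [491.8, -149.6, 372.7]
orientation: [2.185, 2.254, 0.0]
ft_force: [0.1, 0.5, 0.5]
width: 87.9
grasp_force: 0.0
```

```bash
cat > look.py <<'E'
from h import *
import sys
Z=dict(stout_cone=0,medium_cone=0,tall_cone=0,low_riser_top=15,mid_riser_top=32,high_riser_top=52,ringed_cone=0)
C=cal('wrist'); im=ctrl.get_image('wrist'); save(sys.argv[1],im); o=ctrl.get_obs()
print(o['t'],np.round(o['ee_pos'],1),np.round(o['orientation'],3),round(o['width'],1))
for n in sys.argv[2:] or Z:
    for r in ctrl.pinpoint(n,'wrist')[:3]: print(n,round(r['score'],2),np.round(r['uv'],1),np.round(world(r['uv'],Z[n],C)[:2],1))
E
python3 look.py w0.png
```

```text
2.65 [ 492.6 -151.1  373. ] [ 2.185  2.252 -0.   ] 88.0
stout_cone 0.83 [200.5 283.3] [ 402.  -404.8]
stout_cone 0.74 [219.1 195.8] [ 437.  -230.9]
medium_cone 0.59 [229.7  49.2] [452.    8.9]
tall_cone 0.79 [213.2 130. ] [ 426.6 -117.9]
tall_cone 0.66 [298.   75.3] [561.7 -27. ]
low_riser_top 0.95 [292.2 211.8] [ 564.3 -251.4]
mid_riser_top 0.82 [289.8 282.9] [ 566.5 -379.5]
high_riser_top 0.6 [304.8 139.9] [ 570.8 -124.6]
ringed_cone 0.61 [219.8 238.9] [ 438.5 -312.1]
```

View pics/w0.png

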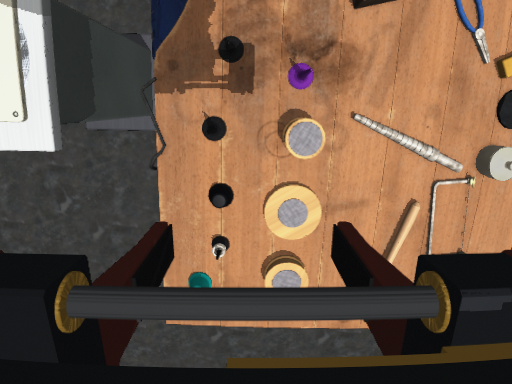

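```bash
cat > meas.py <<'E'
from h import *
from scipy.optimize import minimize
import sys
PROF=dict(stout_cone=[(0,22.5),(4,22.5),(12,17.5),(35,13.5),(38,10)],medium_cone=[(0,20),(4,20),(15,8),(56,.5)],tall_cone=[(0,20.5),(4,20.5),(18,7),(95,2),(98,.5)])
a=np.linspace(0,2*np.pi,40)
def circ(x,y,z,r): return np.c_[x+r*np.cos(a),y+r*np.sin(a),np.full(40,z)]
def render(n,x,y,z0,C,s=4,off=(0,0),shape=None):
    m=np.zeros(shape,np.uint8); p=PROF[n]
    for (z1,r1),(z2,r2) in zip(p,p[1:]):
        q=proj(np.r_[circ(x,y,z0+z1,r1),circ(x,y,z0+z2,r2)],C)
        cv2.fillConvexPoly(m,cv2.convexHull(np.round(((q-off+.5)*s-.5)*16).astype(np.int32)),1,shift=4)
    return m
def cone(n,cam,guess,im,z0=0,thr=60,W=45):
    C=cal(cam) if not isinstance(cam,tuple) else cam
    u,v=proj([guess[0],guess[1],z0+15],C)[0].astype(int); l,t=max(u-W,0),max(v-W,0)
    crop=cv2.resize(im[t:v+W,l:u+W],None,fx=4,fy=4,interpolation=cv2.INTER_CUBIC)
    obs=(crop.max(2)<thr).astype(np.uint8)
    _,lab=cv2.connectedComponents(obs); g=render(n,*guess,z0,C,4,(l,t),obs.shape)
    k=np.bincount(lab[(g>0)&(obs>0)]); obs=(lab==k[0:].argmax()) if len(k) else obs>0
    f=lambda p:1-(lambda g:(g&obs).sum()/(g|obs).sum())(render(n,p[0],p[1],z0,C,4,(l,t),obs.shape)>0)
    r=minimize(f,guess,method='Nelder-Mead',options=dict(initial_simplex=[[guess[0]-3,guess[1]-3],[guess[0]+4,guess[1]],[guess[0],guess[1]+4]],xatol=.1))
    return np.round(r.x,1),round(1-r.fun,2)
def pad(cam,guess,z,im):
    C=cal(cam) if isinstance(cam,str) else cam; hsv=cv2.cvtColor(im,cv2.COLOR_RGB2HSV)
    roi=np.zeros(im.shape[:2],np.uint8); cv2.fillConvexPoly(roi,cv2.convexHull(np.round(proj(circ(*guess,z,31),C)).astype(np.int32)),1)
    m=((hsv[...,1]<70)&(hsv[...,2]>70)&(roi>0)).astype(np.uint8); _,lab,st,_=cv2.connectedComponentsWithStats(m); k=1+st[1:,4].argmax()
    c,_=max([(c,len(c)) for c in cv2.findContours((lab==k).astype(np.uint8),0,1)[0]],key=lambda q:q[1])
    P=np.array([world(q[0],z,C)[:2] for q in c]); A=np.c_[2*P,np.ones(len(P))]; s=np.linalg.lstsq(A,(P**2).sum(1),rcond=None)[0]
    return np.round(s[:2],1),'diam',round(2*np.sqrt(s[2]+s[:2]@s[:2]),1)
E
python3 - <<'E'
from meas import *
for cam,f in (('wrist','w0.png'),('top','top0.png'),('scene','scene0.png')):
    im=cv2.imread('pics/'+f)[:,:,::-1].copy()
    for n,g in dict(stout_cone=(437,-230),medium_cone=(452,8),tall_cone=(427,-115)).items(): print(cam,n,cone(n,cam,g,im))
    for n,g,z in (('low',(565,-253),15),('mid',(560,-378),32),('high',(570,-126),52)): print(cam,n,pad(cam,g,z,im))
E
```

```text
wrist stout_cone (array([ 438.6, -223. ]), np.float64(0.84))
wrist medium_cone (array([451.1,  13.6]), np.float64(0.95))
wrist tall_cone (array([ 425. , -109.2]), np.float64(0.87))
wrist low (array([ 563.1, -247.3]), 'diam', np.float64(50.0))
wrist mid (array([ 558.6, -367.2]), 'diam', np.float64(43.7))
wrist high (array([ 569. , -117.8]), 'diam', np.float64(48.7))
top stout_cone (array([ 439.4, -228.2]), np.float64(0.7))
top medium_cone (array([452.5,   8. ]), np.float64(0.88))
top tall_cone (array([ 427.3, -115.5]), np.float64(0.86))
top low (array([ 565. , -254.6]), 'diam', np.float64(48.7))
top mid (array([ 560.3, -379.6]), 'diam', np.float64(49.1))
top high (array([ 570.7, -123.4]), 'diam', np.float64(48.8))
scene stout_cone (array([ 441.9, -226.9]), np.float64(0.85))
scene medium_cone (array([455.9,   9.8]), np.float64(0.76))
scene tall_cone (array([ 430.3, -112.8]), np.float64(0.7))
scene low (array([ 565.1, -254.5]), 'diam', np.float64(49.8))
scene mid (array([ 559.9, -379.5]), 'diam', np.float64(49.7))
scene high (array([ 571.6, -122.9]), 'diam', np.float64(48.7))
```

```bash
python3 - <<'E'
from meas import *
for i in range(2):
    im=ctrl.get_image('wrist'); C=cal('wrist'); print(np.round(ctrl.get_obs()['ee_pos'],1), np.round(ctrl.get_obs()['qvel'],3))
    for n,g in dict(stout_cone=(439,-228),medium_cone=(452,8),tall_cone=(427,-115)).items(): print(n,cone(n,C,g,im))
    for n,g,z in (('low',(565,-254),15),('mid',(560,-379),32),('high',(570,-124),52)): print(n,pad(C,g,z,im))
E
```

```text
[ 490.6 -144.8  371.7] [-0.003 -0.    -0.004 -0.001 -0.002 -0.004]
stout_cone (array([ 440.1, -228.5]), np.float64(0.84))
medium_cone (array([454.2,   8.5]), np.float64(0.95))
tall_cone (array([ 427.1, -115.2]), np.float64(0.88))
low (array([ 565.2, -253.8]), 'diam', np.float64(49.9))
mid (array([ 560.1, -371.3]), 'diam', np.float64(39.6))
high (array([ 571.3, -122.7]), 'diam', np.float64(50.2))
[ 490.7 -144.9  371.8] [-0.005  0.004 -0.005  0.     0.002  0.   ]
stout_cone (array([ 438.9, -228.7]), np.float64(0.84))
medium_cone (array([454.2,   8.7]), np.float64(0.95))
tall_cone (array([ 427.8, -115. ]), np.float64(0.88))
low (array([ 565.2, -253.8]), 'diam', np.float64(49.9))
mid (array([ 559.9, -371.4]), 'diam', np.float64(39.6))
high (array([ 571.3, -122.8]), 'diam', np.float64(50.2))
```

Call:
{"method": "apply_moves", "body": {
  "targets": [
    {"tx": -0.0507, "ty": -0.0836, "tz": -0.04, "spin": 0},
    {"tx": -0.0507, "ty": -0.0836, "tz": -0.07, "spin": 0},
    {"tx": -0.0507, "ty": -0.0836, "tz": -0.12, "spin": 0},
    {"tx": -0.0507, "ty": -0.0836, "tz": -0.17, "spin": 0},
    {"tx": -0.0507, "ty": -0.0836, "tz": -0.22, "spin": 0},
    {"tx": -0.0507, "ty": -0.0836, "tz": -0.26, "spin": 0},
    {"tx": -0.0507, "ty": -0.0836, "tz": -0.26, "spin": 0},
    {"tx": -0.0507, "ty": -0.0836, "tz": -0.26, "spin": 0}
  ]
}}

```text
t: 3.9
ee_pos: [439.7, -228.9, 111.3]
orientation: [-2.181, -2.257, 0.001]
ft_force: [1.2, 0.2, 0.2]
width: 87.5
grasp_force: 0.0
```

```bash
cat > w.py <<'E'
from meas import *
import sys
# w.py name n gx gy z0
for _ in range(3): im=ctrl.get_image('wrist')
C=cal('wrist'); o=ctrl.get_obs(); print(o['t'],np.round(o['ee_pos'],1),np.round(o['orientation'],3),round(o['width'],1),round(o['grasp_force'],1))
save(sys.argv[1],im)
if len(sys.argv)>2:
    n=sys.argv[2]; g=(float(sys.argv[3]),float(sys.argv[4])); z=float(sys.argv[5])
    print(pad(C,g,z,im) if n=='pad' else cone(n,C,g,im,z,W=110))
    print(proj([[*g,z]],C))
E
python3 w.py w1.png stout_cone 440 -228.5 0
```

```text
4.05 [ 442.  -230.3  114.3] [2.180e+00 2.256e+00 2.000e-03] 87.6 0.0
(array([ 440., -230.]), np.float64(0.71))
[[249.68827902 186.13221845]]
```

View pics/w1.png

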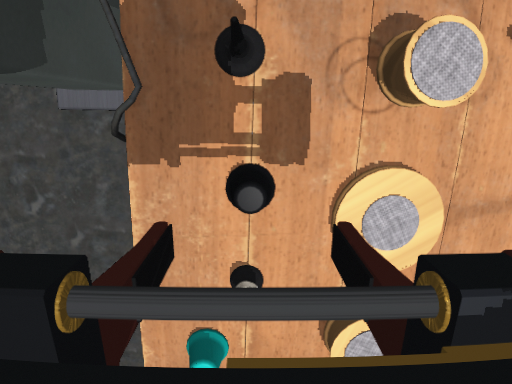

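Call:
{"method": "apply_moves", "body": {
  "targets": [
    {"tx": 0, "ty": 0, "tz": -0.02, "spin": 0},
    {"tx": 0, "ty": 0, "tz": -0.04, "spin": 0},
    {"tx": 0, "ty": 0, "tz": -0.06, "spin": 0},
    {"tx": 0, "ty": 0, "tz": -0.08, "spin": 0},
    {"tx": 0, "ty": 0, "tz": -0.09, "spin": 0},
    {"tx": 0, "ty": 0, "tz": -0.09, "spin": 0},
    {"tx": 0, "ty": 0, "tz": -0.09, "spin": 0},
    {"tx": 0, "ty": 0, "tz": -0.09, "spin": 0}
  ]
}}

```text
t: 4.85
ee_pos: [441.1, -230.1, 23.0]
orientation: [2.182, 2.257, 0.001]
ft_force: [0.2, -0.4, -0.2]
width: 87.7
grasp_force: 0.0
```

Call:
{"method": "apply_moves", "body": {
  "targets": [
    {"tx": -0.001, "ty": 0.001, "tz": -0.007, "spin": 0},
    {"tx": -0.001, "ty": 0.001, "tz": -0.012, "spin": 0},
    {"tx": -0.001, "ty": 0.001, "tz": -0.015, "spin": 0},
    {"tx": -0.001, "ty": 0.001, "tz": -0.015, "spin": 0},
    {"tx": -0.001, "ty": 0.001, "tz": -0.015, "spin": 0},
    {"tx": -0.001, "ty": 0.001, "tz": -0.015, "spin": 0},
    {"tx": -0.001, "ty": 0.001, "tz": -0.015, "spin": 0},
    {"tx": -0.001, "ty": 0.001, "tz": -0.015, "spin": 0}
  ]
}}

```text
t: 5.65
ee_pos: [439.2, -228.7, 6.9]
orientation: [2.184, 2.258, 0.0]
ft_force: [-0.4, 0.0, 0.4]
width: 87.9
grasp_force: 0.0
```

Call:
{"method": "apply_moves", "body": {
  "gripper": 1,
  "targets": [
    {"tx": 0, "ty": 0, "tz": 0, "spin": 0},
    {"tx": 0, "ty": 0, "tz": 0, "spin": 0},
    {"tx": 0, "ty": 0, "tz": 0, "spin": 0},
    {"tx": 0, "ty": 0, "tz": 0, "spin": 0},
    {"tx": 0, "ty": 0, "tz": 0, "spin": 0},
    {"tx": 0, "ty": 0, "tz": 0, "spin": 0},
    {"tx": 0, "ty": 0, "tz": 0, "spin": 0},
    {"tx": 0, "ty": 0, "tz": 0, "spin": 0}
  ]
}}

```text
t: 6.45
ee_pos: [439.0, -228.5, 6.7]
orientation: [-2.184, -2.258, 0.0]
ft_force: [0.1, 0.2, -1.7]
width: 38.5
grasp_force: 25.5
```

Call:
{"method": "apply_moves", "body": {
  "targets": [
    {"tx": 0, "ty": 0, "tz": 0.005, "spin": 0},
    {"tx": 0, "ty": 0, "tz": 0.015, "spin": 0},
    {"tx": 0, "ty": 0, "tz": 0.03, "spin": 0},
    {"tx": 0, "ty": 0, "tz": 0.045, "spin": 0},
    {"tx": 0, "ty": 0, "tz": 0.05, "spin": 0},
    {"tx": 0, "ty": 0, "tz": 0.05, "spin": 0},
    {"tx": 0, "ty": 0, "tz": 0.05, "spin": 0},
    {"tx": 0, "ty": 0, "tz": 0.05, "spin": 0}
  ]
}}

```text
t: 7.25
ee_pos: [438.8, -228.4, 56.3]
orientation: [-2.183, -2.258, 0.0]
ft_force: [-0.0, -0.2, -1.3]
width: 38.6
grasp_force: 25.5
```

```bash
python3 w.py w2.png stout_cone 440 -228.5 50
```

```text
7.4 [ 438.8 -228.4   56.3] [-2.183 -2.258  0.   ] 38.2 25.5
(array([ 438.8, -230. ]), np.float64(0.33))
[[254.42030552 235.47076757]]
```

View pics/w2.png

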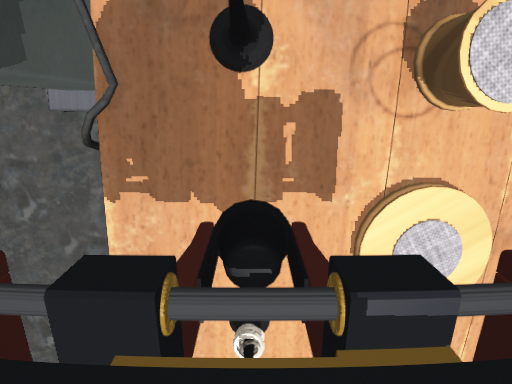

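Call:
{"method": "apply_moves", "body": {
  "targets": [
    {"tx": 0.03, "ty": -0.006, "tz": 0, "spin": 0},
    {"tx": 0.07, "ty": -0.014, "tz": 0, "spin": 0},
    {"tx": 0.11, "ty": -0.022, "tz": 0, "spin": 0},
    {"tx": 0.1262, "ty": -0.0252, "tz": 0, "spin": 0},
    {"tx": 0.1262, "ty": -0.0252, "tz": -0.01, "spin": 0},
    {"tx": 0.1262, "ty": -0.0252, "tz": -0.02, "spin": 0},
    {"tx": 0.1262, "ty": -0.0252, "tz": -0.025, "spin": 0},
    {"tx": 0.1262, "ty": -0.0252, "tz": -0.025, "spin": 0}
  ]
}}

```text
t: 8.2
ee_pos: [563.0, -253.0, 30.1]
orientation: [-2.182, -2.255, 0.002]
ft_force: [-0.6, -0.1, -0.3]
width: 38.5
grasp_force: 25.5
```

Call:
{"method": "apply_moves", "body": {
  "targets": [
    {"tx": 0, "ty": 0, "tz": 0, "spin": 0},
    {"tx": 0, "ty": 0, "tz": 0, "spin": 0},
    {"tx": 0, "ty": 0, "tz": 0, "spin": 0},
    {"tx": 0, "ty": 0, "tz": 0, "spin": 0},
    {"tx": 0, "ty": 0, "tz": 0, "spin": 0},
    {"tx": 0, "ty": 0, "tz": 0, "spin": 0},
    {"tx": 0, "ty": 0, "tz": 0, "spin": 0},
    {"tx": 0, "ty": 0, "tz": 0, "spin": 0}
  ]
}}

```text
t: 9.0
ee_pos: [565.4, -253.8, 31.8]
orientation: [-2.184, -2.259, 0.0]
ft_force: [0.1, -0.1, -0.9]
width: 38.7
grasp_force: 25.5
```

```bash
python3 w.py w3.png pad 565.2 -254 15
```

```text
9.15 [ 565.4 -253.8   31.8] [ 2.184  2.258 -0.   ] 38.5 25.5
(array([ 565.1, -251.8]), 'diam', np.float64(43.8))
[[252.08956217 228.81524933]]
```

Call:
{"method": "apply_moves", "body": {
  "targets": [
    {"tx": 0, "ty": 0, "tz": -0.003, "spin": 0},
    {"tx": 0, "ty": 0, "tz": -0.006, "spin": 0},
    {"tx": 0, "ty": 0, "tz": -0.008, "spin": 0},
    {"tx": 0, "ty": 0, "tz": -0.009, "spin": 0},
    {"tx": 0, "ty": 0, "tz": -0.0095, "spin": 0},
    {"tx": 0, "ty": 0, "tz": -0.01, "spin": 0},
    {"tx": 0, "ty": 0, "tz": -0.01, "spin": 0},
    {"tx": 0, "ty": 0, "tz": -0.01, "spin": 0}
  ]
}}

```text
t: 9.95
ee_pos: [565.4, -253.8, 21.9]
orientation: [2.184, 2.258, 0.0]
ft_force: [-0.7, -1.1, -0.1]
width: 38.2
grasp_force: 25.5
```

Call:
{"method": "apply_moves", "body": {
  "gripper": -1,
  "targets": [
    {"tx": 0, "ty": 0, "tz": 0, "spin": 0},
    {"tx": 0, "ty": 0, "tz": 0, "spin": 0},
    {"tx": 0, "ty": 0, "tz": 0, "spin": 0},
    {"tx": 0, "ty": 0, "tz": 0, "spin": 0},
    {"tx": 0, "ty": 0, "tz": 0, "spin": 0},
    {"tx": 0, "ty": 0, "tz": 0, "spin": 0},
    {"tx": 0, "ty": 0, "tz": 0.005, "spin": 0},
    {"tx": 0, "ty": 0, "tz": 0.02, "spin": 0}
  ]
}}

```text
t: 10.75
ee_pos: [564.4, -253.3, 41.3]
orientation: [-2.182, -2.257, 0.001]
ft_force: [-0.0, -0.2, 0.2]
width: 87.8
grasp_force: 0.0
```

Call:
{"method": "apply_moves", "body": {
  "targets": [
    {"tx": 0, "ty": 0, "tz": 0.04, "spin": 0},
    {"tx": 0, "ty": 0, "tz": 0.09, "spin": 0},
    {"tx": 0, "ty": 0, "tz": 0.13, "spin": 0},
    {"tx": -0.03, "ty": 0.04, "tz": 0.15, "spin": 0},
    {"tx": -0.06, "ty": 0.08, "tz": 0.15, "spin": 0},
    {"tx": -0.09, "ty": 0.12, "tz": 0.15, "spin": 0},
    {"tx": -0.1, "ty": 0.16, "tz": 0.15, "spin": 0},
    {"tx": -0.11, "ty": 0.2, "tz": 0.15, "spin": 0}
  ]
}}

```text
t: 11.55
ee_pos: [454.2, -52.5, 193.2]
orientation: [2.184, 2.257, 0.002]
ft_force: [0.7, 0.1, 1.0]
width: 87.8
grasp_force: 0.0
```

Call:
{"method": "apply_moves", "body": {
  "targets": [
    {"tx": -0.001, "ty": 0.03, "tz": 0, "spin": 0},
    {"tx": -0.001, "ty": 0.0623, "tz": 0, "spin": 0},
    {"tx": -0.001, "ty": 0.0623, "tz": -0.03, "spin": 0},
    {"tx": -0.001, "ty": 0.0623, "tz": -0.07, "spin": 0},
    {"tx": -0.001, "ty": 0.0623, "tz": -0.08, "spin": 0},
    {"tx": -0.001, "ty": 0.0623, "tz": -0.08, "spin": 0},
    {"tx": -0.001, "ty": 0.0623, "tz": -0.08, "spin": 0},
    {"tx": -0.001, "ty": 0.0623, "tz": -0.08, "spin": 0}
  ]
}}

```text
t: 12.35
ee_pos: [455.6, 8.2, 113.4]
orientation: [2.183, 2.256, 0.003]
ft_force: [-0.0, -0.1, 0.3]
width: 88.0
grasp_force: 0.0
```

```bash
python3 w.py w4.png medium_cone 454 8.5 0; python3 -c "
from meas import *
im=ctrl.get_image('top'); print(cone('stout_cone','top',(565,-254),im,15))
im=ctrl.get_image('scene'); print(cone('stout_cone','scene',(565,-254),im,15)); save('s1.png',im)"
```

```text
12.5 [455.1   8.3 112.9] [2.183e+00 2.257e+00 2.000e-03] 87.9 0.0
(array([452.7,   9.3]), np.float64(0.9))
[[250.79994095 188.58674362]]
(array([ 564.6, -254.2]), np.float64(0.9))
(array([ 566.9, -251.9]), np.float64(0.85))
```

Call:
{"method": "apply_moves", "body": {
  "targets": [
    {"tx": -0.001, "ty": 0.0005, "tz": -0.02, "spin": 0},
    {"tx": -0.001, "ty": 0.0005, "tz": -0.05, "spin": 0},
    {"tx": -0.001, "ty": 0.0005, "tz": -0.075, "spin": 0},
    {"tx": -0.001, "ty": 0.0005, "tz": -0.086, "spin": 0},
    {"tx": -0.001, "ty": 0.0005, "tz": -0.09, "spin": 0},
    {"tx": -0.001, "ty": 0.0005, "tz": -0.092, "spin": 0},
    {"tx": -0.001, "ty": 0.0005, "tz": -0.092, "spin": 0},
    {"tx": -0.001, "ty": 0.0005, "tz": -0.092, "spin": 0}
  ]
}}

```text
t: 13.4
ee_pos: [454.0, 9.0, 20.6]
orientation: [2.183, 2.258, 0.002]
ft_force: [-0.8, 0.0, 0.1]
width: 87.6
grasp_force: 0.0
```

Call:
{"method": "apply_moves", "body": {
  "gripper": 1,
  "targets": [
    {"tx": 0, "ty": 0, "tz": 0, "spin": 0},
    {"tx": 0, "ty": 0, "tz": 0, "spin": 0},
    {"tx": 0, "ty": 0, "tz": 0, "spin": 0},
    {"tx": 0, "ty": 0, "tz": 0, "spin": 0},
    {"tx": 0, "ty": 0, "tz": 0, "spin": 0},
    {"tx": 0, "ty": 0, "tz": 0, "spin": 0},
    {"tx": 0, "ty": 0, "tz": 0, "spin": 0},
    {"tx": 0, "ty": 0, "tz": 0, "spin": 0}
  ]
}}

```text
t: 14.2
ee_pos: [453.4, 9.0, 19.8]
orientation: [-2.184, -2.258, 0.0]
ft_force: [0.8, 0.0, -0.4]
width: 27.6
grasp_force: 0.0
```

Still closing; wait one more call.

Call:
{"method": "apply_moves", "body": {
  "targets": [
    {"tx": 0, "ty": 0, "tz": 0, "spin": 0},
    {"tx": 0, "ty": 0, "tz": 0, "spin": 0},
    {"tx": 0, "ty": 0, "tz": 0, "spin": 0},
    {"tx": 0, "ty": 0, "tz": 0, "spin": 0},
    {"tx": 0, "ty": 0, "tz": 0, "spin": 0},
    {"tx": 0, "ty": 0, "tz": 0, "spin": 0},
    {"tx": 0, "ty": 0, "tz": 0, "spin": 0},
    {"tx": 0, "ty": 0, "tz": 0, "spin": 0}
  ]
}}

```text
t: 15.0
ee_pos: [453.3, 9.0, 19.8]
orientation: [-2.184, -2.258, 0.0]
ft_force: [0.4, 0.9, -1.4]
width: 12.9
grasp_force: 29.5
```

Call:
{"method": "apply_moves", "body": {
  "targets": [
    {"tx": 0, "ty": 0, "tz": 0.005, "spin": 0},
    {"tx": 0, "ty": 0, "tz": 0.015, "spin": 0},
    {"tx": 0, "ty": 0, "tz": 0.03, "spin": 0},
    {"tx": 0, "ty": 0, "tz": 0.06, "spin": 0},
    {"tx": 0, "ty": 0, "tz": 0.08, "spin": 0},
    {"tx": 0, "ty": 0, "tz": 0.08, "spin": 0},
    {"tx": 0, "ty": 0, "tz": 0.08, "spin": 0},
    {"tx": 0, "ty": 0, "tz": 0.08, "spin": 0}
  ]
}}

```text
t: 15.8
ee_pos: [452.7, 9.0, 99.1]
orientation: [-2.183, -2.258, 0.001]
ft_force: [0.5, 0.4, -1.1]
width: 12.4
grasp_force: 29.5
```

```bash
python3 w.py w5.png medium_cone 453.5 9 80
```

```text
15.95 [452.7   9.   98.9] [-2.183e+00 -2.257e+00  2.000e-03] 12.2 29.5
(array([452.6,   8.1]), np.float64(0.62))
[[253.81057993 227.26425591]]
```

View pics/w5.png

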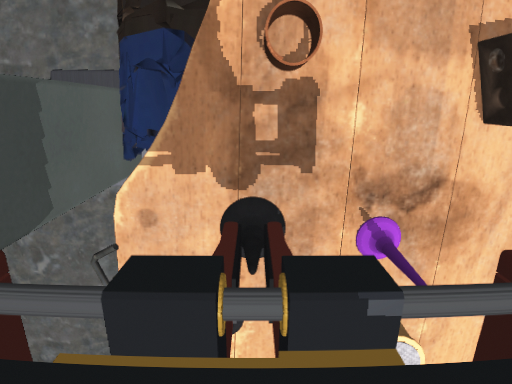

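Call:
{"method": "apply_moves", "body": {
  "targets": [
    {"tx": 0, "ty": 0, "tz": 0.03, "spin": 0},
    {"tx": 0, "ty": 0, "tz": 0.06, "spin": 0},
    {"tx": 0.01, "ty": -0.03, "tz": 0.07, "spin": 0},
    {"tx": 0.02, "ty": -0.07, "tz": 0.07, "spin": 0},
    {"tx": 0.03, "ty": -0.11, "tz": 0.07, "spin": 0},
    {"tx": 0.04, "ty": -0.15, "tz": 0.07, "spin": 0},
    {"tx": 0.055, "ty": -0.19, "tz": 0.07, "spin": 0},
    {"tx": 0.07, "ty": -0.23, "tz": 0.07, "spin": 0}
  ]
}}

```text
t: 16.75
ee_pos: [523.1, -222.6, 168.8]
orientation: [-2.183, -2.257, 0.001]
ft_force: [0.9, 0.1, -1.7]
width: 12.4
grasp_force: 29.5
```

Call:
{"method": "apply_moves", "body": {
  "targets": [
    {"tx": 0.01, "ty": -0.04, "tz": 0, "spin": 0},
    {"tx": 0.02, "ty": -0.08, "tz": 0, "spin": 0},
    {"tx": 0.03, "ty": -0.12, "tz": 0, "spin": 0},
    {"tx": 0.0374, "ty": -0.15, "tz": 0, "spin": 0},
    {"tx": 0.0374, "ty": -0.1585, "tz": 0, "spin": 0},
    {"tx": 0.0374, "ty": -0.1585, "tz": -0.03, "spin": 0},
    {"tx": 0.0374, "ty": -0.1585, "tz": -0.06, "spin": 0},
    {"tx": 0.0374, "ty": -0.1585, "tz": -0.07, "spin": 0}
  ]
}}

```text
t: 17.55
ee_pos: [558.3, -377.3, 95.8]
orientation: [-2.179, -2.254, 0.001]
ft_force: [-0.2, 0.4, -1.3]
width: 12.7
grasp_force: 29.5
```

```bash
python3 w.py w6.png pad 560.1 -379.5 32
```

```text
17.7 [ 560.4 -378.7   99.3] [-2.182 -2.258  0.   ] 12.8 29.5
(array([ 561.8, -378.1]), 'diam', np.float64(43.6))
[[251.97886834 204.92226314]]
```

Call:
{"method": "apply_moves", "body": {
  "targets": [
    {"tx": 0, "ty": 0, "tz": -0.015, "spin": 0},
    {"tx": 0, "ty": 0, "tz": -0.03, "spin": 0},
    {"tx": 0, "ty": 0, "tz": -0.036, "spin": 0},
    {"tx": 0, "ty": 0, "tz": -0.04, "spin": 0},
    {"tx": 0, "ty": 0, "tz": -0.043, "spin": 0},
    {"tx": 0, "ty": 0, "tz": -0.044, "spin": 0},
    {"tx": 0, "ty": 0, "tz": -0.044, "spin": 0},
    {"tx": 0, "ty": 0, "tz": -0.044, "spin": 0}
  ]
}}

```text
t: 18.5
ee_pos: [561.0, -379.7, 56.2]
orientation: [2.183, 2.258, 0.0]
ft_force: [-0.6, 0.4, 0.0]
width: 12.7
grasp_force: 29.5
```

```bash
python3 w.py w7.png pad 560.1 -379.5 32; python3 -c "
from meas import *
im=ctrl.get_image('scene'); save('s2.png',cv2.resize(im[190:280,310:430],None,fx=5,fy=5,interpolation=cv2.INTER_CUBIC))"
```

```text
18.65 [ 560.9 -379.6   56.1] [2.183 2.258 0.   ] 12.5 29.5
(array([ 560.3, -379.2]), 'diam', np.float64(46.6))
[[251.01856471 223.90290104]]
```

View pics/s2.png

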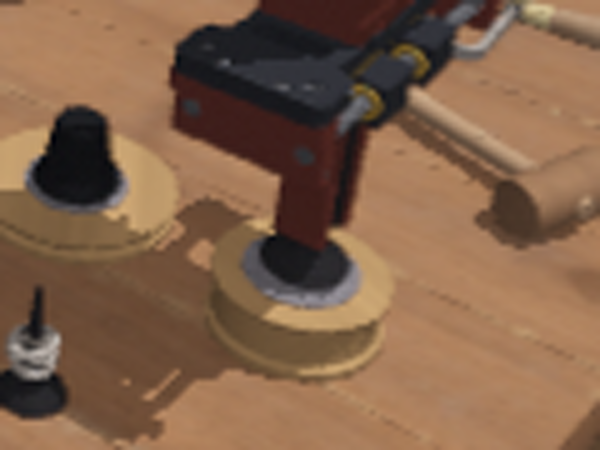

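The stout cone stands centred on the low riser. The medium cone hangs upright just over the mid pad, so I'll lower it.

Call:
{"method": "apply_moves", "body": {
  "targets": [
    {"tx": -0.0006, "ty": 0, "tz": -0.001, "spin": 0},
    {"tx": -0.0006, "ty": 0, "tz": -0.002, "spin": 0},
    {"tx": -0.0006, "ty": 0, "tz": -0.003, "spin": 0},
    {"tx": -0.0006, "ty": 0, "tz": -0.0035, "spin": 0},
    {"tx": -0.0006, "ty": 0, "tz": -0.004, "spin": 0},
    {"tx": -0.0006, "ty": 0, "tz": -0.0043, "spin": 0},
    {"tx": -0.0006, "ty": 0, "tz": -0.0043, "spin": 0},
    {"tx": -0.0006, "ty": 0, "tz": -0.0043, "spin": 0}
  ]
}}

```text
t: 19.5
ee_pos: [560.2, -379.5, 51.7]
orientation: [2.184, 2.258, -0.0]
ft_force: [-0.2, 0.3, 2.0]
width: 12.7
grasp_force: 29.7
```

Call:
{"method": "apply_moves", "body": {
  "gripper": -1,
  "targets": [
    {"tx": 0, "ty": 0, "tz": 0, "spin": 0},
    {"tx": 0, "ty": 0, "tz": 0, "spin": 0},
    {"tx": 0, "ty": 0, "tz": 0, "spin": 0},
    {"tx": 0, "ty": 0, "tz": 0, "spin": 0},
    {"tx": 0, "ty": 0, "tz": 0, "spin": 0},
    {"tx": 0, "ty": 0, "tz": 0, "spin": 0},
    {"tx": 0, "ty": 0, "tz": 0.005, "spin": 0},
    {"tx": 0, "ty": 0, "tz": 0.02, "spin": 0}
  ]
}}

```text
t: 20.3
ee_pos: [559.3, -378.8, 70.8]
orientation: [-2.182, -2.256, 0.001]
ft_force: [-0.4, -0.1, -1.0]
width: 72.9
grasp_force: 0.0
```

Call:
{"method": "apply_moves", "body": {
  "targets": [
    {"tx": 0, "ty": 0, "tz": 0.04, "spin": 0},
    {"tx": 0, "ty": 0, "tz": 0.08, "spin": 0},
    {"tx": 0, "ty": 0, "tz": 0.12, "spin": 0},
    {"tx": -0.03, "ty": 0.03, "tz": 0.14, "spin": 0},
    {"tx": -0.06, "ty": 0.07, "tz": 0.14, "spin": 0},
    {"tx": -0.08, "ty": 0.11, "tz": 0.14, "spin": 0},
    {"tx": -0.1, "ty": 0.15, "tz": 0.14, "spin": 0},
    {"tx": -0.12, "ty": 0.19, "tz": 0.14, "spin": 0}
  ]
}}

```text
t: 21.1
ee_pos: [439.4, -188.3, 212.9]
orientation: [2.183, 2.256, 0.001]
ft_force: [1.2, 1.3, 0.3]
width: 87.7
grasp_force: 0.0
```

Call:
{"method": "apply_moves", "body": {
  "targets": [
    {"tx": -0.006, "ty": 0.03, "tz": 0, "spin": 0},
    {"tx": -0.0127, "ty": 0.06, "tz": 0, "spin": 0},
    {"tx": -0.0127, "ty": 0.0745, "tz": 0, "spin": 0},
    {"tx": -0.0127, "ty": 0.0745, "tz": -0.03, "spin": 0},
    {"tx": -0.0127, "ty": 0.0745, "tz": -0.06, "spin": 0},
    {"tx": -0.0127, "ty": 0.0745, "tz": -0.06, "spin": 0},
    {"tx": -0.0127, "ty": 0.0745, "tz": -0.06, "spin": 0},
    {"tx": -0.0127, "ty": 0.0745, "tz": -0.06, "spin": 0}
  ]
}}

```text
t: 21.9
ee_pos: [428.5, -115.4, 153.1]
orientation: [2.183, 2.257, 0.002]
ft_force: [-0.6, -0.4, -0.3]
width: 87.6
grasp_force: 0.0
```

```bash
python3 w.py w8.png tall_cone 427.5 -115 0; python3 -c "
from meas import *
im=ctrl.get_image('top'); print(cone('stout_cone','top',(565,-254),im,15),cone('medium_cone','top',(560,-379.5),im,32),cone('tall_cone','top',(427,-115),im))"
```

```text
22.05 [ 428.2 -115.4  152.7] [2.183e+00 2.257e+00 2.000e-03] 87.6 0.0
(array([ 427.5, -114.6]), np.float64(0.89))
[[251.22450915 178.57473856]]
(array([ 564.5, -254.5]), np.float64(0.81)) (array([ 559.8, -380.1]), np.float64(0.86)) (array([ 438.6, -107.5]), np.float64(0.06))
```

View pics/w8.png

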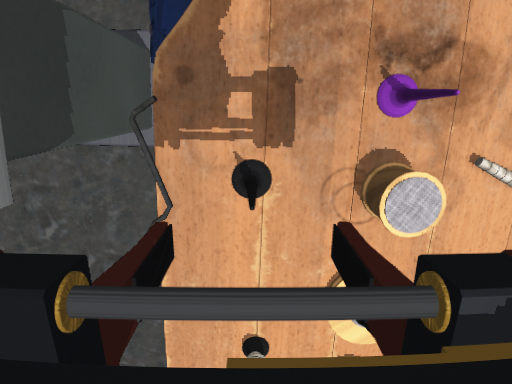

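Call:
{"method": "apply_moves", "body": {
  "targets": [
    {"tx": -0.0005, "ty": 0.0005, "tz": -0.03, "spin": 0},
    {"tx": -0.0005, "ty": 0.0005, "tz": -0.06, "spin": 0},
    {"tx": -0.0005, "ty": 0.0005, "tz": -0.09, "spin": 0},
    {"tx": -0.0005, "ty": 0.0005, "tz": -0.11, "spin": 0},
    {"tx": -0.0005, "ty": 0.0005, "tz": -0.12, "spin": 0},
    {"tx": -0.0005, "ty": 0.0005, "tz": -0.125, "spin": 0},
    {"tx": -0.0005, "ty": 0.0005, "tz": -0.125, "spin": 0},
    {"tx": -0.0005, "ty": 0.0005, "tz": -0.125, "spin": 0}
  ]
}}

```text
t: 22.9
ee_pos: [427.6, -114.7, 27.2]
orientation: [2.183, 2.258, 0.001]
ft_force: [0.8, 0.5, 0.4]
width: 88.1
grasp_force: 0.0
```

Call:
{"method": "apply_moves", "body": {
  "gripper": 1,
  "targets": [
    {"tx": 0, "ty": 0, "tz": 0, "spin": 0},
    {"tx": 0, "ty": 0, "tz": 0, "spin": 0},
    {"tx": 0, "ty": 0, "tz": 0, "spin": 0},
    {"tx": 0, "ty": 0, "tz": 0, "spin": 0},
    {"tx": 0, "ty": 0, "tz": 0, "spin": 0},
    {"tx": 0, "ty": 0, "tz": 0, "spin": 0},
    {"tx": 0, "ty": 0, "tz": 0, "spin": 0},
    {"tx": 0, "ty": 0, "tz": 0, "spin": 0}
  ]
}}

```text
t: 23.7
ee_pos: [426.9, -114.5, 26.5]
orientation: [-2.184, -2.258, 0.0]
ft_force: [0.8, 0.0, -0.3]
width: 27.1
grasp_force: 0.0
```

Call:
{"method": "apply_moves", "body": {
  "targets": [
    {"tx": 0, "ty": 0, "tz": 0, "spin": 0},
    {"tx": 0, "ty": 0, "tz": 0, "spin": 0},
    {"tx": 0, "ty": 0, "tz": 0, "spin": 0},
    {"tx": 0, "ty": 0, "tz": 0, "spin": 0},
    {"tx": 0, "ty": 0, "tz": 0, "spin": 0},
    {"tx": 0, "ty": 0, "tz": 0, "spin": 0},
    {"tx": 0, "ty": 0, "tz": 0, "spin": 0},
    {"tx": 0, "ty": 0, "tz": 0, "spin": 0}
  ]
}}

```text
t: 24.5
ee_pos: [426.8, -114.5, 26.5]
orientation: [-2.184, -2.258, 0.0]
ft_force: [0.3, -0.2, -1.6]
width: 11.3
grasp_force: 29.9
```

Call:
{"method": "apply_moves", "body": {
  "targets": [
    {"tx": 0, "ty": 0, "tz": 0.005, "spin": 0},
    {"tx": 0, "ty": 0, "tz": 0.015, "spin": 0},
    {"tx": 0, "ty": 0, "tz": 0.03, "spin": 0},
    {"tx": 0, "ty": 0, "tz": 0.06, "spin": 0},
    {"tx": 0, "ty": 0, "tz": 0.09, "spin": 0},
    {"tx": 0, "ty": 0, "tz": 0.1, "spin": 0},
    {"tx": 0, "ty": 0, "tz": 0.1, "spin": 0},
    {"tx": 0, "ty": 0, "tz": 0.1, "spin": 0}
  ]
}}

```text
t: 25.3
ee_pos: [426.5, -114.4, 126.1]
orientation: [-2.184, -2.258, 0.0]
ft_force: [-0.2, -0.4, -2.7]
width: 11.0
grasp_force: 29.9
```

Call:
{"method": "apply_moves", "body": {
  "targets": [
    {"tx": 0.03, "ty": -0.002, "tz": 0, "spin": 0},
    {"tx": 0.065, "ty": -0.004, "tz": 0, "spin": 0},
    {"tx": 0.1, "ty": -0.006, "tz": 0, "spin": 0},
    {"tx": 0.13, "ty": -0.0087, "tz": 0, "spin": 0},
    {"tx": 0.1447, "ty": -0.0087, "tz": 0, "spin": 0},
    {"tx": 0.1447, "ty": -0.0087, "tz": -0.01, "spin": 0},
    {"tx": 0.1447, "ty": -0.0087, "tz": -0.025, "spin": 0},
    {"tx": 0.1447, "ty": -0.0087, "tz": -0.035, "spin": 0}
  ]
}}

```text
t: 26.1
ee_pos: [568.8, -122.7, 88.5]
orientation: [-2.181, -2.255, 0.004]
ft_force: [-0.0, 0.7, -1.5]
width: 11.4
grasp_force: 29.9
```

Call:
{"method": "apply_moves", "body": {
  "targets": [
    {"tx": 0, "ty": 0, "tz": -0.005, "spin": 0},
    {"tx": 0, "ty": 0, "tz": -0.005, "spin": 0},
    {"tx": 0, "ty": 0, "tz": -0.005, "spin": 0},
    {"tx": 0, "ty": 0, "tz": -0.005, "spin": 0},
    {"tx": 0, "ty": 0, "tz": -0.005, "spin": 0},
    {"tx": 0, "ty": 0, "tz": -0.005, "spin": 0},
    {"tx": 0, "ty": 0, "tz": -0.005, "spin": 0},
    {"tx": 0, "ty": 0, "tz": -0.005, "spin": 0}
  ]
}}

```text
t: 26.9
ee_pos: [571.7, -123.2, 86.6]
orientation: [2.184, 2.258, 0.0]
ft_force: [0.5, -0.4, -2.4]
width: 11.3
grasp_force: 29.9
```

```bash
python3 w.py w9.png pad 571.2 -123 52; python3 -c "
from meas import *
im=ctrl.get_image('scene'); a=cv2.resize(im[150:240,240:340],None,fx=4,fy=4,interpolation=cv2.INTER_CUBIC)
b=cv2.imread('pics/w9.png')[160:300,200:310,::-1]; b=cv2.resize(b,(283,360)); save('s3.png',np.hstack([a,b]))"
```

```text
27.05 [ 571.7 -123.2   86.5] [2.184 2.258 0.   ] 11.3 29.9
(array([ 571.3, -123.2]), 'diam', np.float64(46.9))
[[251.64042701 218.2142684 ]]
```

View pics/s3.png

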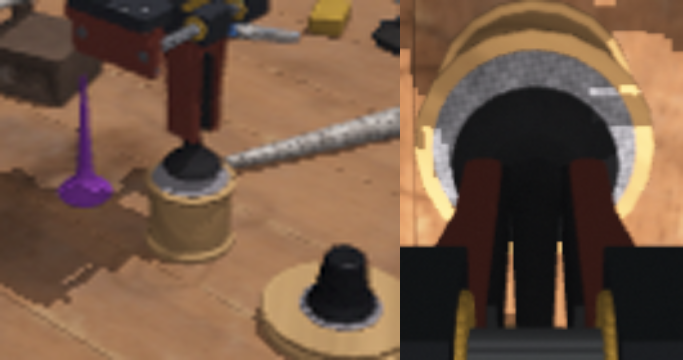

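The tall cone hangs upright and centred over the high pad, about 8 mm up. I'll lower it and release.

Call:
{"method": "apply_moves", "body": {
  "targets": [
    {"tx": 0, "ty": 0, "tz": -0.002, "spin": 0},
    {"tx": 0, "ty": 0, "tz": -0.004, "spin": 0},
    {"tx": 0, "ty": 0, "tz": -0.006, "spin": 0},
    {"tx": 0, "ty": 0, "tz": -0.007, "spin": 0},
    {"tx": 0, "ty": 0, "tz": -0.0077, "spin": 0},
    {"tx": 0, "ty": 0, "tz": -0.0082, "spin": 0},
    {"tx": 0, "ty": 0, "tz": -0.0082, "spin": 0},
    {"tx": 0, "ty": 0, "tz": -0.0082, "spin": 0}
  ]
}}

```text
t: 27.9
ee_pos: [571.7, -123.2, 78.4]
orientation: [2.184, 2.258, 0.0]
ft_force: [-0.5, -0.4, -0.6]
width: 11.1
grasp_force: 29.9
```

Call:
{"method": "apply_moves", "body": {
  "gripper": -1,
  "targets": [
    {"tx": 0, "ty": 0, "tz": 0, "spin": 0},
    {"tx": 0, "ty": 0, "tz": 0, "spin": 0},
    {"tx": 0, "ty": 0, "tz": 0, "spin": 0},
    {"tx": 0, "ty": 0, "tz": 0, "spin": 0},
    {"tx": 0, "ty": 0, "tz": 0, "spin": 0},
    {"tx": 0, "ty": 0, "tz": 0, "spin": 0},
    {"tx": 0, "ty": 0, "tz": 0, "spin": 0},
    {"tx": 0, "ty": 0, "tz": 0.005, "spin": 0}
  ]
}}

```text
t: 28.7
ee_pos: [571.2, -123.1, 82.9]
orientation: [-2.183, -2.258, 0.001]
ft_force: [-0.8, 0.3, 0.6]
width: 71.6
grasp_force: 0.0
```

Call:
{"method": "apply_moves", "body": {
  "targets": [
    {"tx": 0, "ty": 0, "tz": 0.02, "spin": 0},
    {"tx": 0, "ty": 0, "tz": 0.05, "spin": 0},
    {"tx": 0, "ty": 0, "tz": 0.09, "spin": 0},
    {"tx": 0, "ty": 0, "tz": 0.13, "spin": 0},
    {"tx": 0, "ty": 0, "tz": 0.16, "spin": 0},
    {"tx": -0.04, "ty": 0, "tz": 0.16, "spin": 0},
    {"tx": -0.08, "ty": 0.03, "tz": 0.17, "spin": 0},
    {"tx": -0.1, "ty": 0.06, "tz": 0.17, "spin": 0}
  ]
}}

```text
t: 29.5
ee_pos: [469.4, -63.1, 254.4]
orientation: [2.186, 2.256, 0.001]
ft_force: [0.4, 0.2, -1.3]
width: 87.8
grasp_force: 0.0
```

```bash
python3 w.py wA.png; python3 -c "
from meas import *
im=ctrl.get_image('scene'); print(ctrl.get_obs()['ft_force'])
save('s4.png',cv2.resize(im[140:310,180:400],None,fx=3.5,fy=3.5,interpolation=cv2.INTER_CUBIC))
for c in ('scene','top'):
  im=ctrl.get_image(c)
  print(cone('stout_cone',c,(565,-254),im,15),cone('medium_cone',c,(560,-379.5),im,32),cone('tall_cone',c,(571,-123),im,52))"
```

```text
29.65 [470.7 -62.2 254.1] [2.181e+00 2.260e+00 1.000e-03] 88.2 0.0
[ 1.28529425 -0.33778964  0.66833923]
(array([ 566.9, -251.9]), np.float64(0.85)) (array([ 562.1, -378.4]), np.float64(0.76)) (array([ 573.4, -122.7]), np.float64(0.65))
(array([ 564.6, -254.2]), np.float64(0.9)) (array([ 559.8, -380.1]), np.float64(0.88)) (array([ 570.8, -123.5]), np.float64(0.09))
```

View pics/s4.png

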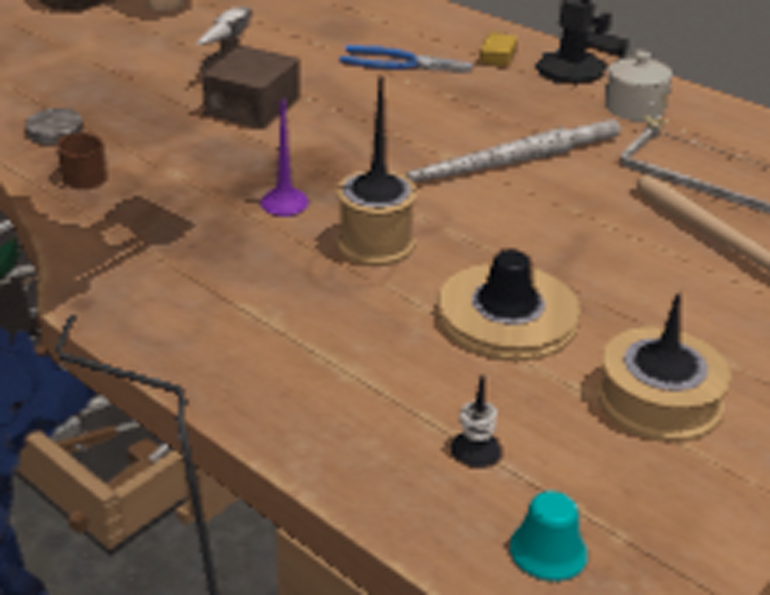

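All three cones stand upright and centred on their risers, and the rest is undisturbed. I'm handing in.

```bash
python3 -c "
from workcell import ctrl
print(ctrl.close_job())"
```

```text
the job is handed in; nothing more can be done
None
```

The stout, medium and tall cones now stand upright in the middle of the low, mid and high risers, placed in that order and handed in at about 30 s; nothing else was moved.

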